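# Cover the tomatoes, then open the sanitiser tablets

## Task

The counter is about to be sanitised, so first cover the food: pick up the loose pale lid with the black handle and set it down squarely on the open pan of tomatoes, seated all round, and let go of it. Then open the bottle of sanitiser tablets: grip its red safety cap, press it straight down and, keeping it pressed, twist it anticlockwise by about a sixth of a turn, then lift it off. Finish still holding the cap level, straight over the open bottle and roughly 5 cm clear of its mouth; leave everything else on the counter where it stands.

Things in the scene. Friction and masses are not known exactly. Their poses are not given: they have to be found in the camera images.
- lid_handle (a point): centre of the black grip bar on the loose lid. The bar runs along the lid's x: 74 mm long (58 mm free between its end posts), 10 mm wide in y, 10 mm high. Its centre is 27 mm above the lid's top face, 30 mm above the underside of the lid's flange, 37 mm above the underside of its recessed panel. x along the bar, z up.
- pan_mouth (a point): centre of the open tomato pan's mouth, level with its flange's top, 84 mm above the counter. Flange 176 (x) by 108 mm (y); opening 154 x 86 mm, 5 mm more all round than the lid's panel. Fixed in a steel stand (200 x 240 x 80 mm) beside a pan that already has such a lid, its bar 119 mm high. Lid seated: its grip bar's centre is 30 mm above this point. x along the pan's long side, z up.
- bottle_mouth (a point): centre of the rim of the tablet bottle's mouth, 150 mm above the counter, hidden in the cap while that is on. z up.
- cap_mid (a point): centre (half-way up) of the red safety cap on the bottle: round, ribbed, 52 mm across, 30 mm high, so its top is 15 mm above this point and its skirt ends 15 mm below it. Closed, this point is 147 mm above the counter (3 mm below the level of bottle_mouth). z up; its yaw equals the bottle's while closed.
- cap: the cap as a body, 50 g; origin 15 mm below cap_mid. Bayonet: three tabs inside sit in catches under lugs on the neck. Pushed down by over 4.3 mm and kept so, it turns anticlockwise seen from above (not clockwise); from 0.75 rad on it is free to lift straight off; an end stop comes at about 1.5 rad, so turn about 1.1 rad.
- lid: the loose rectangular food-pan lid, pale plastic with a black handle, 0.15 kg, lying flat on the counter; origin under its centre, 37 mm below lid_handle. Flange 174 mm (x) by 106 mm (y), 3 mm thick; recessed panel 144 x 76 mm, reaching 7 mm below the flange, drops into the pan's mouth. It fits either way round.
- bottle: white round tablet bottle with green label, 76 mm across; origin on the counter on its axis, 150 mm below bottle_mouth. Shoulder at 104 to 119 mm, neck 34 mm across above that. It sits tight in a steel cup (83 mm across, 45 mm high) on a 100 mm square plate screwed to the counter: it neither turns nor lifts.
- bowl_near: empty kraft-paper bowl, 145 mm across, 57 mm high; origin under its centre. To be left alone.
- bowl_far: empty kraft-paper bowl, 145 mm across, 57 mm high; origin under its centre. To be left alone.
- cups: stack of kraft-paper cups, 80 mm across, 141 mm high; origin under its centre. To be left alone.
- tub: white closed plastic tub, 116 x 116 x 75 mm; origin under its centre. To be left alone.
- jug: pale plastic measuring jug, 116 mm across, 165 mm high, its handle reaching 99 mm to its y; origin under its centre. To be left alone.
- spray: white and blue spray bottle, 72 mm across, 224 mm high, its nozzle reaching 65 mm to its -x; origin under its centre. To be left alone.
- sauce: yellow squeeze bottle, 54 mm across, 185 mm high; origin under its centre. To be left alone.
- spatula: steel spatula lying flat along its x; origin under its centre. To be left alone.
- cap_liner (a joint): the cap's inner spring liner, bearing on the bottle's rim: 0 m extended (cap at rest, up), 0.006 m when the cap is pushed fully down. The push needed is about 6 N to start it moving and 10 N at full travel, where it bottoms out.
Things that resemble listed ones, but are neither listed nor needed, are in the scene too. Leave any turquoise look-alike of the lid alone.

How it is judged:
By the outcome, as a careful person would: the job done as asked, in the order asked, and still so for the second after the job is handed in, while the arm keeps its last pose, push and grip.
It also fails if it takes over 64 s, if anything falls off the work surface, if the arm or the gripper's body presses on something with over 40 N, if the wrist force passes 120 N, or if a joint passes its speed limit or range.

## Robot

A 6-joint arm with a two-finger parallel gripper is mounted at the origin on the work surface. World frame = base frame: x ahead of the robot, y to its left, z up, the work surface at z = 0. Lengths are in mm, angles in degrees, forces in N, time in s.
With the tool pointing down it reaches from about 300 to 850 mm from the base axis. Payload 4.2 kg.
Tool frame: the origin (TCP) lies midway between the tips of the shut fingers; the grasp point (between the pads) lies 19 mm behind it (env.grasp_offset is the distance from the TCP to the grasp point, in mm); z points along the fingers, y is the line along which they close (so a half turn about z gives the same grasp; the last joint's range is limited). The gripper opens to 91 mm and grips with 3 to 60 N. Pads are 32 mm wide; open, the fingers measure 118 mm over their backs; the gripper's body (76 mm by 178 mm) begins 60 mm behind the grasp point.
Start: joints at [-72.479, 18.312, 89.639, -0, 72.044, -1.146], TCP at [184.042, -544.768, 213.976] pointing down, gripper open.
Joint ranges: [-177.97, 177.97], [-48.28, 115.42], [12.27, 149.76], [-77.06, 257.06], [2.81, 150.46], [-146.56, 146.56]. Speed limits (degrees/s): [147.25, 147.25, 180, 180, 180, 180].

## Interface

Orientations are given as [roll, pitch, yaw] about the fixed x, y, z axes, in that order (R = Rz(yaw) Ry(pitch) Rx(roll)).
In Python, from workcell import env, optics gives the robot as it stands. The module is installed in compiled form; this text tells all that it offers.
- The arm moves only by the tool send_rows, never from a script. Its argument "targets" is a list that holds one entry, the list of rows, each a list of 7 numbers: the turn, a rotation vector about the world's x, y, z scaled (see below), then the shift along the world's x, y, z scaled (see below), then the closure, from -1 (fully open) to 1 (shut). In form: [[[rx, ry, rz, x, y, z, gripper], ...]]. A call has 1 to 12 rows; each row shifts and turns the commanded pose from where the row before left it; what a row does not reach is not made up. The controller multiplies each number of a shift by 0.2 m and each number of a turn by pi/2 rad. A row lasts 1/10 s, in which the tool goes at most 50 mm and 8.59 degrees, less where a joint would pass 70% of its speed; a pose out of reach is approached as far as the arm can. A call with a number of a shift or a turn outside -1 to 1 is refused whole. A call with a gripper value outside its range is refused whole. The fingers move at their own pace and stop on an object; "grip_force" is the grip in N (left out, the last holds). Time passes only in rows, so rows that do not move let the fingers close. It gives the time, the measured TCP pose, the force, the opening and the grip force at its end, in the units of the state.
- env.state(): the state, without advancing time (a new reading comes with each control period).
- optics.grab_frame(name): name is "scene" or "top" or "wrist"; returns (picture, depth): 420x560x3 uint8, red, green, blue; 420x560 float32, mm along the optical axis (not along the pixel's ray), 0 where there is no reading.
- optics.camera_info(name): a dict with "camera_matrix" (3x3 intrinsics, pixels), "R" (3x3) and "t" (3): a world point X has camera coordinates R X + t; the wrist camera has in their place "mount" (4x4, takes a point from camera to tool coordinates, whose origin is the TCP and whose axes are the flange's). Camera axes: x right, y down, z forward; pixel columns grow to the right and rows downward; lengths in mm; the calibration is good to about 2 mm. A picture is of the moment at which its call begins: read the wrist's pose just before it. camera_info takes no time and is no camera call.
- env.job_done(): hands the job in; it is judged then, once.
Trained networks look in the newest picture that a camera, given by its name, has taken for a name from the list of things; names that differ only in an ending like _2 or _b are one class to them, and where a whole thing is asked for, a point or a joint stands for the part that bears it (a point fixed in the world has none). Each returns a list of dicts, best first, with "conf" (0 to 1); they miss things now and then, are a little off and sometimes report something else, mostly with a low value. They report only what shows in the picture. A call takes as long as a camera call. They do not tell look-alikes from the thing itself.
- optics.silhouettes(camera, name): "mask" (420x560 bool, what is visible of it) and "at" ([column, row] in pixels, amid what is visible of it).
- optics.place_of(camera, name): "at" ([column, row] in pixels: a listed point, or the origin of a listed thing).
The state is a dict: "time_s": time; "qpos": joint angles; "qvel": joint speeds; "effort": joint torques, N m; "ee_pos": TCP position; "ee_rot": TCP orientation; "force": force on the tool from outside, world axes, zero at the start; "torque": the same for the moment, N m; "gripper_width": finger opening in mm; "gripper_force": force on a finger pad.
Only numpy, scipy, OpenCV 4.12 (cv2) and the standard library are available. Lean on these libraries where they do the work, as an engineer would, in place of code of your own. Each camera call takes 0.05 s, during which the arm holds its last target. There are 200 camera calls.

## Working session

There is one attempt and no reset: what is moved stays moved. The work goes in short steps, Python scripts to look and compute and a tool call to move; the robot and the scene stay as the last step left them, time stands still between calls to the robot, and variables do not carry over. Pictures are saved under pics/ and viewed, at most 10 in all, crops included, and the job is handed in when it is done.

Besides the shell and the picture viewer there is one more tool, called after "Emit:" as name(argument=value, ...), one argument or row to a line, values as JSON. send_rows: Moves the arm, as the interface text tells. Its arguments: {"type":"object","properties":{"targets":{"type":"array"},"grip_force":{"type":"number"}},"required":["targets"]}

```bash
mkdir -p pics
cat > h.py <<'E'
import numpy as np, cv2
from scipy.spatial.transform import Rotation as Ro
from workcell import env, optics
def cam(name):
    c=optics.camera_info(name); K=np.array(c["camera_matrix"])
    if "R" in c:
        R=np.array(c["R"]);t=np.array(c["t"]).ravel(); return K,R.T,-R.T@t
    s=env.state(); M=np.array(c["mount"]); Rt=Ro.from_euler('xyz',s["ee_rot"],degrees=True).as_matrix()
    return K,Rt@M[:3,:3],Rt@M[:3,3]+np.array(s["ee_pos"])
def atz(C,px,z):
    K,R,o=C; d=R@np.linalg.solve(K,[px[0],px[1],1]); return o+d*(z-o[2])/d[2]
def cloud(C,D):
    K,R,o=C; v,u=np.indices(D.shape); p=np.stack([(u-K[0,2])/K[0,0],(v-K[1,2])/K[1,1],np.ones(D.shape)],-1)*D[...,None]
    return p@R.T+o
def save(n,im): cv2.imwrite(f"pics/{n}.png",im[...,::-1])
E
python3 - <<'E'
from h import *
print(env.state(), env.grasp_offset)
ims=[]
for c in("top","scene"):
    C=cam(c); im,D=optics.grab_frame(c); save(c,im)
    print(c,C[2])
    for n,z in(("lid_handle",37),("pan_mouth",84),("bottle_mouth",150),("cap_mid",147),("lid",0),("bottle",0),("jug",0),("spray",0),("sauce",0),("cups",0),("tub",0),("bowl_near",0),("spatula",0)):
        print(n,[(round(r["conf"],2),np.round(r["at"]),np.round(atz(C,r["at"],z)[:2])) for r in optics.place_of(c,n)[:3]])
E
```

```text
{'time_s': 0.0, 'qpos': array([-7.24770904e+01,  1.83504485e+01,  8.97059741e+01,  7.31228386e-04,
        7.20431634e+01, -1.14710935e+00]), 'qvel': array([ 0.01007597,  0.03671735, -0.04937869,  0.1336374 , -0.03413739,
        0.0377746 ]), 'effort': array([ 1.39734522e-05, -4.12463343e+01, -2.31972706e+01,  7.29108509e-02,
        4.57935990e-02, -1.42747590e-04]), 'ee_pos': array([ 183.91005744, -544.2675165 ,  213.13515832]), 'ee_rot': array([-1.79900448e+02, -2.68873927e-03,  1.86697905e+01]), 'force': array([-0.0754243 ,  0.61863409, -0.06583671]), 'torque': array([-0.02274993, -0.00058982, -0.05745463]), 'gripper_force': 0.0, 'gripper_width': 90.92801118218806} 18.8
top [ 255.61245252  -77.63313268 1530.30139034]
lid_handle [(0.81, array([456., 259.]), array([ 364., -616.])), (0.79, array([390., 308.]), array([ 221., -415.])), (0.77, array([355., 232.]), array([ 444., -315.]))]
pan_mouth [(0.83, array([203., 179.]), array([594., 141.]))]
bottle_mouth [(0.97, array([274., 197.]), array([528., -72.]))]
cap_mid [(0.79, array([277., 196.]), array([532., -80.]))]
lid [(0.79, arra
[... 1345 characters left out ...]
]), array([ 226., -414.])), (0.84, array([ 98., 290.]), array([ 371., -607.])), (0.8, array([208., 256.]), array([ 451., -315.]))]
bottle []
jug [(0.76, array([246., 327.]), array([ 709., -355.]))]
spray [(0.82, array([155., 329.]), array([ 574., -535.]))]
sauce [(0.88, array([367., 155.]), array([383., 413.]))]
cups [(0.68, array([397., 245.]), array([760., 143.])), (0.62, array([289., 234.]), array([526., -77.]))]
tub [(0.61, array([306., 308.]), array([ 759., -207.]))]
bowl_near [(0.81, array([307., 180.]), array([360., 133.])), (0.54, array([397., 246.]), array([763., 139.])), (0.32, array([306., 307.]), array([ 755., -205.]))]
spatula [(0.83, array([212., 215.]), array([ 307., -219.]))]
```

View pics/top.png

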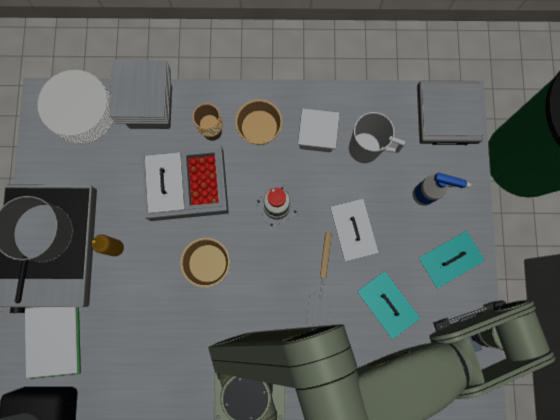

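View pics/scene.png

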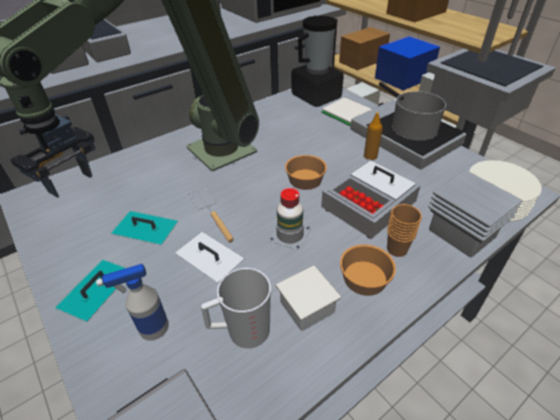

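The top view shows the pale lid at about (355,230), with turquoise decoys at (388,305) and (452,259). The tomato pan is at (203,180) and the red cap at (277,197). The bowls, jug and spray are clear of the direct path at lift height.

```bash
cat > m.py <<'E'
from h import *
def rect(P):
    r=cv2.minAreaRect(P[:,:2].astype(np.float32)); b=cv2.boxPoints(r); e=[b[1]-b[0],b[2]-b[1]]
    l=max(e,key=np.linalg.norm); a=np.degrees(np.arctan2(l[1],l[0])); a=(a+90)%180-90
    return np.round(r[0],1),np.round(sorted(np.linalg.norm(e,axis=1)),1),round(a,1)
E
python3 - <<'E'
from m import *
for c in("top","scene"):
    C=cam(c); im,D=optics.grab_frame(c); P=cloud(C,D); X,Y,Z=P[...,0],P[...,1],P[...,2]
    i=im.astype(int); ok=D>0
    near=lambda x,y,r:ok&(np.hypot(X-x,Y-y)<r)
    pale=near(450,-315,125)&(i.min(-1)>150)&(Z<30)
    dark=near(450,-315,70)&(i.max(-1)<70)&(Z>15)
    for nm,m in(("lid",pale),("bar",dark)):
        m=cv2.morphologyEx(m.astype(np.uint8),cv2.MORPH_OPEN,np.ones((3,3)) if nm=="lid" else np.ones((1,1)))>0
        print(c,nm,m.sum(),rect(P[m]) if m.sum()>5 else 0,np.median(Z[m]))
    lidP=near(590,200,180)&(Y>40)&(Y<320)&(Z>70)&(Z<125)
    print(c,"stand",rect(P[lidP]))
    red=(i[...,0]>120)&(i[...,1]<70)&(i[...,2]<70)
    t=red&near(590,140,110); print("tom",t.sum(),rect(P[t]),np.median(Z[t]))
    t=red&near(530,-77,60)&(Z>157); print("cap",t.sum(),rect(P[t]),np.median(Z[t]))
    b=near(590,195,130)&(i.max(-1)<60)&(Z>95); print("bar2",b.sum(),rect(P[b]) if b.sum()>5 else 0)
    for n in("lid_handle","cap_mid","pan_mouth"):
        for r in optics.silhouettes(c,n):
            if r["conf"]>.5 : print(n,r["at"],r["conf"],r["mask"].sum(), rect(P[r["mask"]&ok]), np.median(Z[r["mask"]&ok]))
E
```

```text
top lid 1654 (array([ 456.7, -318. ]), array([104.9, 169.3], dtype=float32), np.float32(14.4)) 11.465148478594642
top bar 62 (array([ 455.2, -315.4]), array([ 9.4, 70.2], dtype=float32), np.float32(13.3)) 42.18530994271771
top stand (array([628. , 204.6]), array([242.7, 277. ], dtype=float32), np.float32(5.9))
tom 759 (array([597.1, 145. ]), array([ 80.4, 145.9], dtype=float32), np.float32(6.1)) 60.39911719741144
cap 236 (array([527.2, -77.3]), array([46.9, 48.5], dtype=float32), np.float32(-67.4)) 163.27524658205164
bar2 66 (array([582.9, 253.7]), array([ 7.9, 70.7], dtype=float32), np.float32(6.1))
lid_handle [355.2, 233.6] 0.96 1943 (array([ 455.8, -317.3]), array([110.1, 177.4], dtype=float32), np.float32(13.7)) 11.614299858793174
lid_handle [388.6, 305.6] 0.94 2087 (array([ 229.9, -416.3]), array([109.7, 177.5], dtype=float32), np.float32(35.8)) 11.47429254228905
lid_handle [451.6, 260.3] 0.77 1994 (array([ 368. , -614.1]), array([108.7, 179.6], dtype=float32), np.float32(-60.8)) 11.779334454417608
cap_mid [274.9, 197.6] 0.57 231 (array([525.9, -79.5]), array([44.7, 46.8], dtype
[... 1023 characters left out ...]
np.float32(2.1)) 9.626476391389701
lid_handle [91.7, 293.7] 0.87 1841 (array([ 420., -575.]), array([183.5, 259.6], dtype=float32), np.float32(31.2)) 9.430784818668826
lid_handle [209.9, 205.7] 0.61 506 (array([ 306.9, -222.5]), array([ 63.8, 283.5], dtype=float32), np.float32(-9.9)) 3.870700240102167
lid_handle [143.8, 226.5] 0.56 1365 (array([ 229.7, -413.2]), array([108.9, 175.9], dtype=float32), np.float32(35.9)) 9.49524785923552
cap_mid [289.7, 197.8] 0.9 338 (array([450.8, -12.4]), array([ 55.2, 256.8], dtype=float32), np.float32(-39.2)) 159.71491493246737
pan_mouth [360.2, 196.7] 0.94 1343 (array([596.6, 145.3]), array([111.3, 178.8], dtype=float32), np.float32(5.9)) 66.42579564080535
```

Emit:
send_rows(
  targets=[
    [[0,0,-0.0055,0.136,0.1145,-0.032,-1],[0,0,-0.0055,0.136,0.1145,-0.032,-1],[0,0,-0.0055,0.136,0.1145,-0.032,-1],[0,0,-0.0055,0.136,0.1145,-0.032,-1],[0,0,-0.0055,0.136,0.1145,-0.032,-1],[0,0,-0.0055,0.136,0.1145,-0.032,-1],[0,0,-0.0055,0.136,0.1145,-0.032,-1],[0,0,-0.0055,0.136,0.1145,-0.032,-1],[0,0,-0.0055,0.136,0.1145,-0.032,-1],[0,0,-0.0055,0.136,0.1145,-0.032,-1],[0,0,0,0,0,0,-1],[0,0,0,0,0,0,-1]],
  ],
)

```text
time_s: 3.0
ee_pos: [456.3, -315.3, 149.8]
ee_rot: [-180.0, 0.0, 13.8]
force: [0.6, 0.5, -0.1]
gripper_width: 91.5
gripper_force: 0.0
```

```bash
cat > lidlook.py <<'E'
from m import *
import sys
s=env.state(); print(s["time_s"],s["ee_pos"],s["ee_rot"],s["force"])
C=cam("wrist"); im,D=optics.grab_frame("wrist"); save(sys.argv[1],im); P=cloud(C,D)
x,y=s["ee_pos"][:2]
X,Y,Z=P[...,0],P[...,1],P[...,2]; i=im.astype(int)
m=(i.max(-1)<80)&(D>0)&(Z>22)&(Z<52)&(np.hypot(X-x,Y-y)<70)
print("bar",m.sum(),rect(P[m]),np.median(Z[m]))
m=(i.min(-1)>130)&(D>0)&(Z>4)&(Z<18)&(np.hypot(X-x,Y-y)<120)
print("lid",m.sum(),rect(P[m]),np.median(Z[m]))
print([(r["conf"],r["at"],atz(C,r["at"],37)) for r in optics.place_of("wrist","lid_handle")[:2]])
E
python3 lidlook.py w1
```

```text
3.0 [ 456.2787604  -315.32424022  149.79603194] [-1.79999624e+02  4.09694261e-02  1.38325042e+01] [ 0.61106191  0.50742078 -0.07469854]
bar 504 (array([ 457.2, -313.3]), array([ 8.3, 72.6], dtype=float32), np.float32(13.8)) 42.1299187656428
lid 16146 (array([ 453.5, -302.6]), array([130.2, 174. ], dtype=float32), np.float32(14.2)) 10.662562743566838
[(0.74, [280.7, 204.5], array([ 458.82780274, -312.01867818,   37.        ]))]
```

View pics/w1.png

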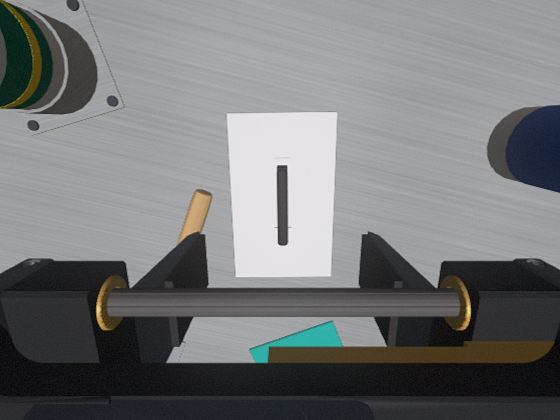

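The wrist view shows the lid's bar vertical at px (282,205), centred between the fingers. The spatula tip at (203,195) is clear.

Emit:
send_rows(
  targets=[
    [[0,0,0,0.005,0.01,-0.12,-0.6],[0,0,0,0,0,-0.15,-0.6],[0,0,0,0,0,-0.15,-0.6],[0,0,0,0,0,-0.14,-0.6],[0,0,0,0,0,-0.095,-0.6],[0,0,0,0,0,0,-0.4],[0,0,0,0,0,0,1],[0,0,0,0,0,0,1],[0,0,0,0,0,0,1],[0,0,0,0,0,0,1],[0,0,0,0,0,0,1],[0,0,0,0,0,0,1]],
  ],
  grip_force=30,
)

```text
time_s: 4.3
ee_pos: [457.2, -313.8, 19.3]
ee_rot: [180.0, -0.0, 13.7]
force: [0.5, -0.3, -1.3]
gripper_width: 19.5
gripper_force: 0.0
```

Emit:
send_rows(
  targets=[
    [[0,0,0,0,0,0,1],[0,0,0,0,0,0,1],[0,0,0,0,0,0,1],[0,0,0,0,0,0,1],[0,0,0,0,0,0.05,1],[0,0,0,0,0,0.15,1],[0,0,0,0,0,0.2,1],[0,0,0,0,0,0.2,1],[0,0,0,0,0,0.2,1],[0,0,0,0,0,0.2,1],[0,0,0,0,0,0.1,1],[0,0,0,0,0,0,1]],
  ],
)

```text
time_s: 5.5
ee_pos: [458.3, -314.7, 242.9]
ee_rot: [179.7, -0.3, 13.7]
force: [0.8, 0.6, -1.4]
gripper_width: 9.9
gripper_force: 30.0
```

Emit:
send_rows(
  targets=[
    [[0,0,-0.005,0.04,0.08,0,1],[0,0,-0.01,0.07,0.16,0,1],[0,0,-0.01,0.08,0.18,0,1],[0,0,-0.01,0.08,0.18,0,1],[0,0,-0.01,0.08,0.18,0,1],[0,0,-0.01,0.08,0.18,0,1],[0,0,-0.01,0.08,0.18,0,1],[0,0,-0.01,0.08,0.16,0,1],[0,0,-0.007,0.06,0.13,0,1],[0,0,-0.005,0.03,0.07,0,1],[0,0,0,0,0,0,1],[0,0,0,0,0,0,1]],
  ],
)

```text
time_s: 6.7
ee_pos: [592.1, -14.1, 237.5]
ee_rot: [180.0, 0.2, 5.9]
force: [0.3, 0.1, -1.0]
gripper_width: 9.5
gripper_force: 30.0
```

Run:
```python
from m import *
s=env.state(); print(s["time_s"],s["ee_pos"],s["ee_rot"],s["force"],s["gripper_width"])
C=cam("wrist"); im,D=optics.grab_frame("wrist"); P=cloud(C,D); save("w2",im)
X,Y,Z=P[...,0],P[...,1],P[...,2]; i=im.astype(int)
red=(i[...,0]>120)&(i[...,1]<80)&(i[...,2]<80)
t=red&(D>0)&(np.hypot(X-598,Y-145)<110); print("tom",rect(P[t]),np.median(Z[t]))
t=(D>0)&(np.hypot(X-625,Y-205)<200)&(Z>74)&(Z<92)&(Y>60); print("flange lvl",rect(P[t]))
print([(r["conf"],r["at"],atz(C,r["at"],84)) for r in optics.place_of("wrist","pan_mouth")[:2]])
for r in optics.silhouettes("wrist","pan_mouth")[:2]:
    m=r["mask"]&(D>0); print(r["conf"],r["at"],rect(P[m]),np.median(Z[m]))
# held lid
t=(D>0)&(i.min(-1)>120)&(np.hypot(X-s["ee_pos"][0],Y-s["ee_pos"][1])<130)&(abs(Z-s["ee_pos"][2]+8)<15); print("lid",t.sum(),rect(P[t]),np.median(Z[t]))
```

```text
6.7 [592.07846107 -14.06075359 237.47807301] [179.97885982   0.18696936   5.93077401] [ 0.26369021  0.08068673 -1.02536966] 9.47606007766693
tom (array([595. , 150.2]), array([ 79.1, 153.9], dtype=float32), np.float32(5.8)) 59.86357095919314
flange lvl (array([624.2, 197.1]), array([230.4, 273.5], dtype=float32), np.float32(3.8))
[(0.75, [133.8, 178.6], array([595.93361004, 144.59397495,  84.        ]))]
0.59 [133.8, 168.6] (array([594.8, 147.4]), array([113.8, 180.2], dtype=float32), np.float32(6.1)) 64.79431298348709
lid 25379 (array([600.2, -13.2]), array([106.4, 155.4], dtype=float32), np.float32(5.9)) 228.93065244009264
```

View pics/w2.png

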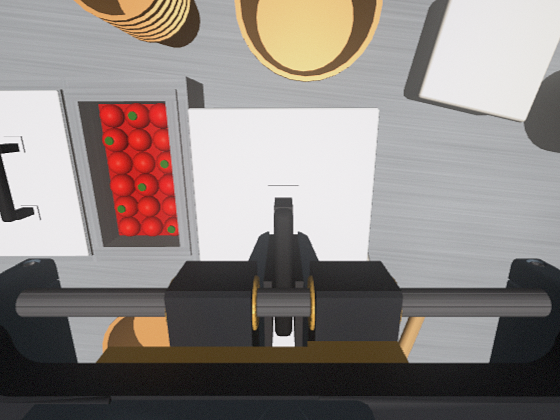

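Run:
```python
from m import *
C=cam("wrist"); im,D=optics.grab_frame("wrist")
for r in optics.silhouettes("wrist","pan_mouth")[:1]:
    v,u=np.nonzero(r["mask"]); print(rect(np.array([atz(C,(a,b),84) for a,b in zip(u,v)])))
i=im.astype(int)
# edges along rows/cols: print gray profile at a row and column
g=i.mean(-1).astype(int)
print(170,list(g[170,52:206])); print(list(g[80:112,130])); print(list(g[230:262,140]))
for p in((62,90),(178,90),(80,101),(165,101),(105,246),(182,246)): print(p,atz(C,p,84).round(1))
C2=cam("top"); im2,D2=optics.grab_frame("top")
for r in optics.silhouettes("top","pan_mouth")[:1]:
    v,u=np.nonzero(r["mask"]); print("top",rect(np.array([atz(C2,(a,b),84) for a,b in zip(u,v)])))
```

```text
(array([596.3, 145.7]), array([111. , 177.7], dtype=float32), np.float32(6.1))
170 [np.int64(234), np.int64(236), np.int64(235), np.int64(236), np.int64(235), np.int64(235), np.int64(235), np.int64(235), np.int64(234), np.int64(235), np.int64(234), np.int64(234), np.int64(234), np.int64(235), np.int64(234), np.int64(235), np.int64(234), np.int64(235), np.int64(237), np.int64(234), np.int64(199), np.int64(169), np.int64(164), np.int64(119), np.int64(68), np.int64(115), np.int64(164), np.int64(172), np.int64(169), np.int64(167), np.int64(172), np.int64(172), np.int64(166), np.int64(164), np.int64(169), np.int64(168), np.int64(175), np.int64(140), np.int64(69), np.int64(74), np.int64(73), np.int64(73), np.int64(74), np.int64(72), np.int64(74), np.int64(72), np.int64(77), np.int64(73), np.int64(79), np.int64(70), np.int64(70), np.int64(72), np.int64(74), np.int64(72), np.int64(71), np.int64(73), np.int64(77), np.int64(86), np.int64(87), np.int64(86), np.int64(93), np.int64(94), np.int64(96), np.int64(97), np.int64(99), np.int64(99), np.int64(93), np.int64(98), np.int64(96), np.int64(92),
[... 1717 characters left out ...]
 np.int64(96), np.int64(95), np.int64(97), np.int64(90), np.int64(84), np.int64(80), np.int64(80), np.int64(78), np.int64(82), np.int64(81), np.int64(84), np.int64(84), np.int64(79), np.int64(84), np.int64(76), np.int64(141), np.int64(167), np.int64(167), np.int64(164), np.int64(160), np.int64(172), np.int64(169), np.int64(165), np.int64(167), np.int64(171), np.int64(176), np.int64(172), np.int64(167), np.int64(162), np.int64(169)]
(62, 90) [677.8 211.4  84. ]
(178, 90) [689.2  98.5  84. ]
(80, 101) [669.3 194.7  84. ]
(165, 101) [677.7 111.2  84. ]
(105, 246) [516.1 179.2  84. ]
(182, 246) [524.8  93.   84. ]
top (array([594.5, 157.7]), array([ 83.7, 175.9], dtype=float32), np.float32(2.2))
```

Run:
```python
import cv2
im=cv2.imread("pics/w2.png")[75:265,40:210]; cv2.imwrite("pics/w2c.png",cv2.resize(im,None,fx=3,fy=3,interpolation=cv2.INTER_CUBIC))
```

```text
(no output)
```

View pics/w2c.png

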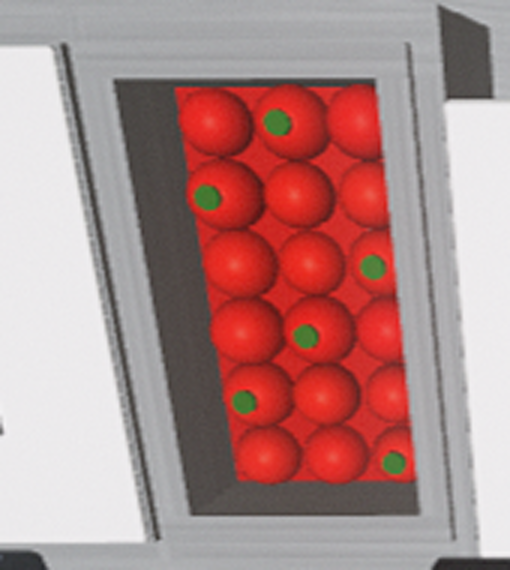

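The pan's opening corners are at about px (78,102), (166,102), (103,247) and (180,247). That puts the mouth at (596.3,145.6) with a yaw of 5.8°, and the lid is held centred.

Emit:
send_rows(
  targets=[
    [[0,0,0,0.003,0.08,0,1],[0,0,0,0.004,0.14,0,1],[0,0,0,0.004,0.16,0,1],[0,0,0,0.004,0.16,0,1],[0,0,0,0.004,0.14,0,1],[0,0,0,0.004,0.08,0,1],[0,0,0,0.002,0.04,-0.08,1],[0,0,0,0,0,-0.14,1],[0,0,0,0,0,-0.14,1],[0,0,0,0,0,-0.1,1],[0,0,0,0,0,-0.06,1],[0,0,0,0,0,0,1]],
  ],
)

```text
time_s: 8.25
ee_pos: [597.0, 146.1, 133.3]
ee_rot: [180.0, 0.2, 5.9]
force: [0.7, -1.2, -1.3]
gripper_width: 9.7
gripper_force: 30.0
```

Emit:
send_rows(
  targets=[
    [[0,0,0,0,0,0,1],[0,0,0,0,0,0,1]],
  ],
)

```text
time_s: 8.45
ee_pos: [599.0, 146.4, 136.5]
ee_rot: [-180.0, -0.2, 5.9]
force: [0.4, 0.1, -0.7]
gripper_width: 9.6
gripper_force: 30.0
```

Emit:
send_rows(
  targets=[
    [[0,0,0,-0.003,0,-0.05,1],[0,0,0,0,0,-0.05,1],[0,0,0,0,0,-0.035,1],[0,0,0,0,0,-0.025,1],[0,0,0,0,0,-0.02,1],[0,0,0,0,0,-0.01,1],[0,0,0,0,0,0,1],[0,0,0,0,0,0,1]],
  ],
)

```text
time_s: 9.25
ee_pos: [597.6, 146.3, 97.2]
ee_rot: [180.0, -0.0, 5.9]
force: [-0.9, 1.2, -1.5]
gripper_width: 9.8
gripper_force: 30.0
```

Emit:
send_rows(
  targets=[
    [[0,0,0,0,0,-0.005,1],[0,0,0,0,0,0,1]],
  ],
)

```text
time_s: 9.45
ee_pos: [597.5, 146.3, 96.1]
ee_rot: [180.0, -0.0, 5.9]
force: [-0.7, 0.4, -1.4]
gripper_width: 9.6
gripper_force: 30.0
```

Now open partly (about 40 mm), then rise.

Emit:
send_rows(
  targets=[
    [[0,0,0,0,0,0,0.5],[0,0,0,0,0,0,0.2],[0,0,0,0,0,0,0.2],[0,0,0,0,0,0,0.2],[0,0,0,0,0,0.05,0.2],[0,0,0,0,0,0.15,0.2],[0,0,0,0,0,0.2,0.2],[0,0,0,0,0,0.2,0],[0,0,0,0,0,0.15,0],[0,0,0,0,0,0,0],[0,0,0,0,0,0,0]],
  ],
)

```text
time_s: 10.55
ee_pos: [597.6, 146.3, 247.1]
ee_rot: [-180.0, -0.1, 5.9]
force: [-0.1, -0.5, -1.1]
gripper_width: 45.7
gripper_force: 0.0
```

Run:
```python
from m import *
s=env.state(); print(s["time_s"],s["ee_pos"],s["ee_rot"],s["gripper_width"])
C=cam("wrist"); im,D=optics.grab_frame("wrist"); P=cloud(C,D); save("w3",im)
X,Y,Z=P[...,0],P[...,1],P[...,2]; i=im.astype(int)
t=(D>0)&(i.min(-1)>180)&(abs(X-597)<105)&(abs(Y-145)<75)&(Z>75)&(Z<100)
A=np.c_[P[t][:,:2],np.ones(t.sum())]; print("lid",rect(P[t]),np.median(Z[t]),np.linalg.lstsq(A,P[t][:,2],rcond=None)[0])
t=(D>0)&(i.max(-1)<80)&(np.hypot(X-597,Y-145)<60)&(Z>100)&(Z<130); print("bar",t.sum(),rect(P[t]) if t.sum()>5 else 0,np.median(Z[t]))
```

```text
10.55 [597.55774054 146.2525502  247.10497104] [-1.79993327e+02 -1.09681375e-01  5.88765524e+00] 45.722516797712515
lid (array([600.6, 151. ]), array([138.5, 192.4], dtype=float32), np.float32(0.3)) 87.65134086184077 [-5.09739196e-05  2.57286857e-04  8.76385483e+01]
bar 321 (array([597.5, 146.7]), array([ 8.2, 72.8], dtype=float32), np.float32(5.8)) 118.75002110960338
```

View pics/w3.png

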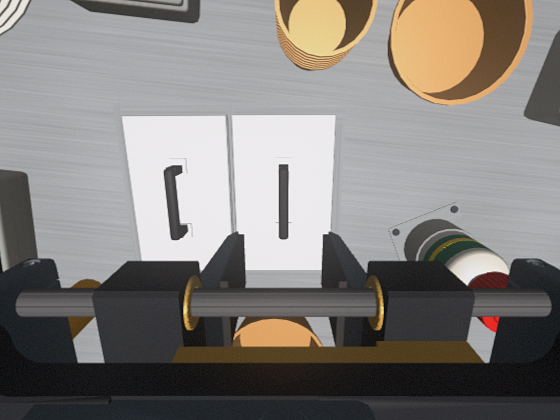

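The lid is seated and level: its top is at 87.6 mm and the bar at px (283,200) lies parallel to its neighbour's. Next I go to the cap.

Emit:
send_rows(
  targets=[
    [[0,0,0,-0.02,-0.06,0,-0.3],[0,0,0,-0.04,-0.13,0,-1],[0,0,0,-0.05,-0.16,0,-1],[0,0,0,-0.05,-0.16,0,-1],[0,0,0,-0.05,-0.16,0,-1],[0,0,0,-0.05,-0.16,0,-1],[0,0,0,-0.05,-0.16,0,-1],[0,0,0,-0.02,-0.09,0,-1],[0,0,0,-0.01,-0.04,0,-1],[0,0,0,0,0,0,-1],[0,0,0,0,0,0,-1],[0,0,0,0,0,0,-1]],
  ],
)

```text
time_s: 11.8
ee_pos: [529.6, -76.9, 245.7]
ee_rot: [-180.0, 0.0, 6.0]
force: [-0.1, -0.0, 1.0]
gripper_width: 91.4
gripper_force: 0.0
```

```bash
cat > cap.py <<'E'
from m import *
import sys
s=env.state(); print(s["time_s"],s["ee_pos"],s["ee_rot"],s["gripper_width"])
C=cam("wrist"); im,D=optics.grab_frame("wrist"); P=cloud(C,D); save(sys.argv[1],im)
i=im.astype(int); x,y=s["ee_pos"][:2]
r=(i[...,0]>90)&(i[...,1]<70)&(i[...,2]<70)&(D>0)&(np.hypot(P[...,0]-x,P[...,1]-y)<80)
z=np.percentile(P[r][:,2],90); t=r&(P[...,2]>z-4)
print("z",z,"rect",rect(P[t]),"circle",cv2.minEnclosingCircle(P[t][:,:2].astype(np.float32)),"mean",P[t].mean(0))
v,u=np.nonzero(t); Q=np.array([atz(C,(a,b),162) for a,b in zip(u,v)]); print(cv2.minEnclosingCircle(Q[:,:2].astype(np.float32)))
print([(r["conf"],r["at"],atz(C,r["at"],147)) for r in optics.place_of("wrist","cap_mid")[:2]])
E
python3 cap.py w4
```

```text
11.8 [529.56531995 -76.90917763 245.7052053 ] [-1.79979280e+02  2.25642643e-02  5.95134622e+00] 91.41386904301308
z 163.73326092841424 rect (array([529.4, -61.6]), array([51.6, 78.1], dtype=float32), np.float32(84.7)) circle ((536.4407958984375, -60.587486267089844), 41.545108795166016) mean [521.31172004 -74.28612827 163.50561857]
((479.4131774902344, -4.716701507568359), 111.6901626586914)
[(0.59, [280.4, 213.1], array([528.26146205, -74.24600361, 147.        ]))]
```

View pics/w4.png

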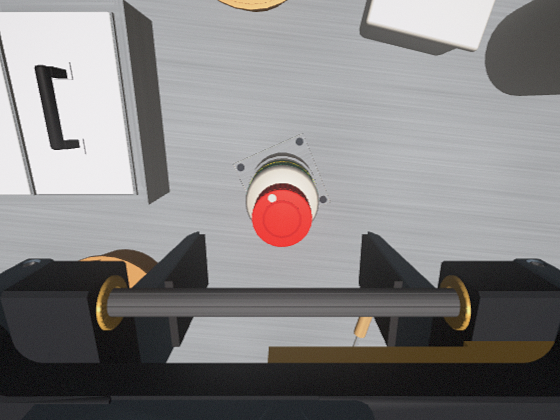

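Run:
```python
from m import *
C=cam("wrist"); i=cv2.imread("pics/w4.png")[...,::-1].astype(int)
for p in((281.5,217.5),(252,217.5),(311,217.5),(281.5,247)): print(p,atz(C,p,162))
m=((i[...,0]>150)&(i[...,1]<70)&(i[...,2]<70)).astype(np.uint8)
n,l,st,c=cv2.connectedComponentsWithStats(m); k=np.argmax(st[1:,4])+1
v,u=np.nonzero(l==k); (a,r)=cv2.minEnclosingCircle(np.c_[u,v].astype(np.float32)); print(a,r,st[k],atz(C,a,162))
```

```text
(281.5, 217.5) [528.92412586 -75.32133819 162.        ]
(252, 217.5) [526.30289422 -50.17518994 162.        ]
(311, 217.5) [ 531.54478904 -100.46203301  162.        ]
(281.5, 247) [501.83392313 -78.09778589 162.        ]
(281.603515625, 216.8479461669922) 29.543577194213867 [ 253  189   59   58 1210] [529.51514675 -75.34988136 162.        ]
```

The cap's top is at px (282,217), between the fingers, which puts its centre at (529.4,-75.4). I descend and grip.

Emit:
send_rows(
  targets=[
    [[0,0,0,0,0.006,-0.06,-1],[0,0,0,0,0,-0.14,-1],[0,0,0,0,0,-0.14,-1],[0,0,0,0,0,-0.12,-1],[0,0,0,0,0,-0.08,-1],[0,0,0,0,0,-0.035,-0.6],[0,0,0,0,0,0,1],[0,0,0,0,0,0,1],[0,0,0,0,0,0,1],[0,0,0,0,0,0,1],[0,0,0,0,0,0,1],[0,0,0,0,0,0,1]],
  ],
  grip_force=50,
)

```text
time_s: 13.1
ee_pos: [529.9, -76.4, 131.8]
ee_rot: [180.0, -0.1, 5.9]
force: [-0.2, 0.9, 4.0]
gripper_width: 51.4
gripper_force: 50.0
```

Emit:
send_rows(
  targets=[
    [[0,0,0,0,0,0,1],[0,0,0,0,0,0,1]],
  ],
)

```text
time_s: 13.3
ee_pos: [530.0, -76.4, 131.8]
ee_rot: [180.0, -0.1, 5.9]
force: [-0.3, 1.7, 5.7]
gripper_width: 51.4
gripper_force: 50.0
```

Emit:
send_rows(
  targets=[
    [[0,0,0,0,0,-0.01,1],[0,0,0,0,0,-0.01,1],[0,0,0,0,0,-0.01,1],[0,0,0,0,0,0,1],[0,0,0,0,0,0,1],[0,0,0,0,0,0,1]],
  ],
)

```text
time_s: 13.9
ee_pos: [530.0, -76.4, 126.2]
ee_rot: [180.0, -0.1, 5.9]
force: [-1.3, 1.8, 7.6]
gripper_width: 51.1
gripper_force: 50.0
```

Emit:
send_rows(
  targets=[
    [[0,0,0,0,0,-0.005,1],[0,0,0,0,0,-0.005,1],[0,0,0,0,0,0,1],[0,0,0,0,0,0,1]],
  ],
)

```text
time_s: 14.3
ee_pos: [530.0, -76.5, 125.7]
ee_rot: [180.0, -0.1, 5.9]
force: [-4.6, 2.5, 16.4]
gripper_width: 50.9
gripper_force: 50.0
```

Emit:
send_rows(
  targets=[
    [[0,0,0.04,0,0,0,1],[0,0,0.06,0,0,0,1],[0,0,0.06,0,0,0,1],[0,0,0.06,0,0,0,1],[0,0,0.06,0,0,0,1],[0,0,0.06,0,0,0,1]],
  ],
)

```text
time_s: 14.9
ee_pos: [530.5, -75.3, 125.7]
ee_rot: [180.0, -0.2, 36.6]
force: [-2.5, 6.3, 16.7]
gripper_width: 51.1
gripper_force: 50.0
```

```bash
python3 -c "
from h import *
s=env.state();print(s['force'],s['torque'],s['ee_rot'],s['ee_pos'])"
```

```text
[-2.4795744   6.3238236  16.69724316] [ 1.10647331  0.53878279 -0.15093242] [179.98195268  -0.24930441  36.6217468 ] [530.49300362 -75.30395587 125.6889628 ]
```

Emit:
send_rows(
  targets=[
    [[0,0,0.06,0,0,0,1],[0,0,0.06,0,0,0,1],[0,0,0.06,0,0,0,1],[0,0,0.06,0,0,0,1],[0,0,0.06,0,0,0,1],[0,0,0.06,0,0,0,1],[0,0,0,0,0,0,1],[0,0,0,0,0,0,1]],
  ],
)

```text
time_s: 15.7
ee_pos: [529.6, -74.4, 125.7]
ee_rot: [180.0, -0.2, 68.9]
force: [-5.2, 8.3, 17.4]
gripper_width: 51.3
gripper_force: 50.0
```

```bash
python3 -c "
from h import *
s=env.state();print(s['force'],s['torque'],s['ee_rot'],s['ee_pos'])"
```

```text
[-5.1762032   8.34411842 17.39322152] [1.44966895 0.80353562 0.13592344] [179.97868173  -0.23527462  68.85872666] [529.6127629  -74.43105477 125.70565849]
```

Emit:
send_rows(
  targets=[
    [[0,0,0,0,0,0.03,1],[0,0,0,0,0,0.03,1],[0,0,0,0,0,0.03,1],[0,0,0,0,0,0,1]],
  ],
)

```text
time_s: 16.1
ee_pos: [529.0, -75.2, 141.1]
ee_rot: [-179.9, -0.1, 68.9]
force: [-0.5, 4.6, 2.4]
gripper_width: 51.3
gripper_force: 50.0
```

Emit:
send_rows(
  targets=[
    [[0,0,0,0,0,0.04,1],[0,0,0,0,0,0.07,1],[0,0,0,0,0,0.08,1],[0,0,0,0,0,0.07,1],[0,0,0,0,0,0.035,1],[0,0,0,0,0,0,1],[0,0,0,0,0,0,1],[0,0,0,0,0,0,1],[0,0,0,0,0,0,1],[0,0,0,0,0,0,1]],
  ],
)

```text
time_s: 17.1
ee_pos: [529.2, -76.6, 199.5]
ee_rot: [-180.0, 0.0, 68.9]
force: [-0.3, 0.3, -1.1]
gripper_width: 50.9
gripper_force: 50.0
```

Run:
```python
from m import *
s=env.state(); print(s["time_s"],s["ee_pos"],s["ee_rot"],s["gripper_width"],s["force"])
ims=[]
for c in("scene","wrist"):
    C=cam(c); im,D=optics.grab_frame(c); P=cloud(C,D); i=im.astype(int)
    m=((i[...,0]>120)&(i[...,1]<80)&(i[...,2]<80)&(np.hypot(P[...,0]-529,P[...,1]+75)<70)&(P[...,2]>170))
    print(c,m.sum(),P[m].mean(0),P[m].min(0),P[m].max(0))
    for n,z in(("bottle_mouth",150),("cap_mid",215)): print(n,[(r["conf"],r["at"],atz(C,r["at"],z)) for r in optics.place_of(c,n)[:2]])
    ims.append(im)
a=cv2.resize(ims[0][100:310,200:480],(400,300)); b=cv2.resize(ims[1],(400,300)); save("fin",np.hstack([a,b]))
```

```text
17.1 [529.23543625 -76.55023039 199.48422179] [-1.79953502e+02  1.46219239e-02  6.88895363e+01] 50.873998772082665 [-0.29737636  0.28585361 -1.0513138 ]
scene 32 [521.07793053 -97.29985959 228.88638074] [ 508.53359231 -105.23798783  225.32440314] [535.06733776 -83.84087267 232.31969667]
bottle_mouth [(0.56, [289.8, 196.9], array([529.51691764, -76.95888651, 150.        ]))]
cap_mid [(0.66, [290.8, 180.8], array([539.15098901, -80.86858848, 215.        ]))]
wrist 4191 [530.69554949 -73.11418144 230.53940897] [ 505.20954892 -104.17848432  202.78082301] [554.59450625 -51.88104394 232.86460772]
bottle_mouth [(0.94, [278.2, 231.4], array([525.51819382, -75.60860913, 150.        ]))]
cap_mid [(0.95, [280.9, 275.1], array([527.03593006, -78.62984174, 215.        ])), (0.28, [280.4, 263.3], array([529.37394487, -71.86293359, 215.        ]))]
```

View pics/fin.png

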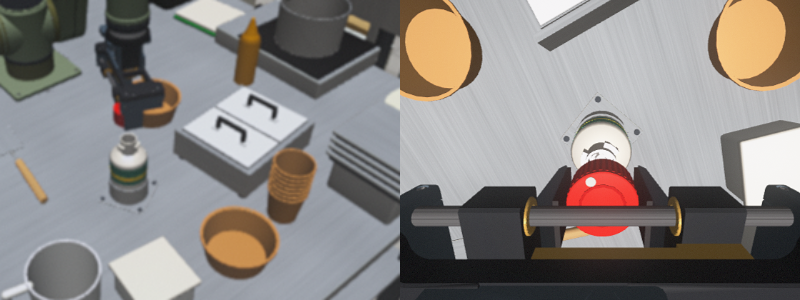

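The scene view shows the open bottle neck with the cap held above it and both lids seated level. In the wrist view the cap is level between the fingers, its top near 231 mm.

```bash
python3 -c "
from workcell import env
print(env.job_done())"
```

```text
the job is handed in; nothing more can be done
None
```

The job is handed in: the pale lid is seated on the tomato pan, and the red cap is off and held level over the open bottle, about 5 cm above its mouth, at 17 s of the 64 s allowed.

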